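Switch on the inspection torch and lay it in its stand at the clean bench

TASK

Pick up the blue and black torch from the bench and switch it on by pushing the orange button on its tail fully home against the inner face of the white side sill, until it latches. Then lay the torch, button still in, in the sloping cradle of its stand with the lens at the low end, down against the end lip so that it points at the culture box, and let go of it. Do not let the torch fall, and leave the other things on the bench where they are.

Things in the scene. Friction and masses are not known exactly. Their poses are not given: they have to be found in the camera images.
- torch: torch lying on the bench, tail to the sill, switched off; 150 mm long without button, 0.2 kg. Origin on its long axis, midway (16 mm above the bench). Own x runs along it to the lens. Blue octagonal head (x +40 to +75 mm) and tail cap (x -75 to -45 mm), 32 mm across flats; black barrel between, 26 mm across flats: grip here.
- switch (a joint): travel of the tail button into the torch, m: 0 = out (off), 0.0065 = fully home at its stop (on). Over-centre latch: it resists with 5 to 6 N at first, less as it goes in, gives way at about 0.0035 and snaps home, where it stays; let go before that it springs back out. Push along the torch's axis.
- button_tip (a point): centre of the free end of the orange tail button, 15 mm in diameter; on the torch's axis, at x -84 mm of the torch when out, -77.5 mm when latched
- lens (a point): centre of the lens face, the +x end of the torch, on its axis 75 mm from its origin
- sill: raised white steel side sill of the clean bench, fixed: a straight bar 620 mm long (own x), 40 mm wide (own y), 60 mm high. Origin at the centre of its underside. The inner face is the upright plane at own y = -20 mm (it looks to own -y, to the middle of the bench).
- stand: torch stand, fixed and heavy: dark steel base plate 170 x 100 x 12 mm carrying the cradle. Origin at the centre of its underside, own x horizontal in the direction in which the cradle slopes down (towards the culture box).
- cradle: open cradle of the stand. Origin: where the torch's origin lies once seated, 88 mm above the stand's origin. Own x points down the slope, 35 degrees below level; the seated torch's x lies along it. Own z is square to the slope, upwards. Two V saddles (45 degree walls, 14 mm wide, tops at axis height) at x = +58 mm (head) and -60 mm (tail cap).
- culture_box: clear square culture box with green plantlets and a translucent lid, 77 x 77 x 101 mm, standing in front of the low end of the stand; leave it there. Origin at the centre of its underside.
- spare_box: second culture box, the same, a bystander
- dishes: stack of four clear petri dishes, 91 mm in diameter, 64 mm high, a bystander; origin at the centre of its underside
- marker: capped marker pen, black with blue cap, 140 mm long, 19 mm thick, lying beside the torch, a bystander; origin at its middle
- jar: glass jar with white cap, 70 mm in diameter, 103 mm high, a bystander; origin at the centre of its underside
- lip (a point): middle of the stop face of the cradle's end lip, at x = 76 mm of the cradle: the lens end of the torch rests on it. The lip stands 7 mm above the underside of the seated head. Between the saddles the cradle is free for fingers to 37 mm below the torch's axis.
Not all that is in view belongs to the job. What is meant by the torch is not purple, and is the smaller of those in its own colour.

How it is judged:
By the outcome, as a careful person would: the job done as asked, in the order asked, and still so for the second after the job is handed in, with the robot touching nothing.
It also fails if it takes over 45 s, if anything falls off the work surface, if the arm or the gripper's body presses on something with over 40 N, if the wrist force passes 120 N, or if a joint passes its speed limit or range.

ROBOT

A 6-joint arm with a two-finger parallel gripper is mounted at the origin on the work surface. World frame = base frame: x ahead of the robot, y to its left, z up, the work surface at z = 0. Lengths are in m, angles in rad, forces in N, time in s.
With the tool pointing down it reaches from about 0.375 to 0.9 m from the base axis. Payload 3.1 kg.
Tool frame: the origin (TCP) lies between the finger pads; the fingertips stand 22 mm ahead of it and the grasp point (between the pads) lies 3 mm ahead of it; z points along the fingers, y is the direction in which the jaws open and shut (so a half turn about z gives the same grasp; the last joint's range is limited). The gripper opens to 87 mm and grips with 3 to 60 N. Pads are 19 mm wide; open, the fingers measure 117 mm over their backs; the gripper's body (75 mm by 190 mm) begins 51 mm behind the grasp point.
Start: joints at [-1.47, 0.527, 1.433, -0, 1.181, -0.178], TCP at [0.173, -0.601, 0.245] pointing down, gripper open.
Joint ranges: [-3.08, 3.08], [-0.75, 2.2], [0.22, 2.44], [-1.43, 4.57], [0, 2.65], [-2.85, 2.85]. Speed limits (rad/s): [2.79, 2.79, 3.14, 3.14, 3.14, 3.14].

INTERFACE

Orientations are given as a unit quaternion [x, y, z, w].
In Python, from rig import get_obs, camera, get_calibration, hand_in, search_frame gives the robot as it stands.
- The arm moves only by the shell command python3 -m jog 'ROWS' [FORCE]. ROWS is JSON, a list of rows, each an object with "grip": the closure in counts, from 0 (fully open) to 255 (shut); "travel": the shift along the world's x, y, z in cm, a list of three; "twist": the turn about the world's z in degrees. A call has 1 to 8 rows; each row shifts and turns the commanded pose from where the row before left it; what a row does not reach is not made up. A row lasts 1/10 s, in which the tool goes at most 50 mm and 8.59 degrees, less where a joint would pass 70% of its speed; a pose out of reach is approached as far as the arm can. A call is refused whole if a number of a shift passes 5 or a number of a turn 8.59, either way. A call with a gripper value outside its range is refused whole. The fingers move at their own pace and stop on an object; FORCE is the grip in N (left out, the last holds). Time passes only in rows, so rows that do not move let the fingers close. It gives the time, the measured TCP pose, the force and the opening at its end, in the units of the state.
- get_obs(): the state, without advancing time (a new reading comes with each control period).
- camera(name): name is "side" or "top" or "wrist"; returns the picture (400x640x3 uint8, red, green, blue); there is no depth.
- get_calibration(name): a dict with "fx", "fy", "cx", "cy" (pixels), "R" (3x3) and "t" (3): a world point X has camera coordinates R X + t; the wrist camera has in their place "T_tool_cam" (4x4, takes a point from camera to tool coordinates, whose origin is the TCP and whose axes are the flange's). Camera axes: x right, y down, z forward; pixel columns grow to the right and rows downward; lengths in m; the calibration is good to about 2 mm. The wrist camera is an equidistant fisheye: a pixel r from the principal point sees the ray r / f radians off the axis. A picture is of the moment at which its call begins: read the wrist's pose just before it. get_calibration takes no time and is no camera call.
- hand_in(): hands the job in, once; it reports no verdict.
Trained networks look in the newest picture that a camera, given by its name, has taken for a name from the list of things; names that differ only in an ending like _2 or _b are one class to them, and where a whole thing is asked for, a point or a joint stands for the part that bears it (a point fixed in the world has none). Each returns a list of dicts, best first, with "p" (0 to 1); they miss things now and then, are a little off and sometimes report something else, mostly with a low value. They report only what shows in the picture. A call takes as long as a camera call. They do not tell look-alikes from the thing itself.
- search_frame(target, camera): "at" ([x, y, z] in m, in world coordinates, good to about 4 mm: the middle of the surface that is visible of it).
The state is a dict: "time": time; "q": joint angles; "joint_velocities": joint speeds; "joint_torque": joint torques, N m; "position": TCP position; "tool_rot": TCP orientation; "ft_force": force on the tool from outside, world axes, zero at the start; "moment": the same for the moment, N m; "grip_width": finger opening in m.
Only numpy, scipy, OpenCV 4.12 (cv2) and the standard library are available. Lean on these libraries where they do the work, as an engineer would, in place of code of your own. Each camera call takes 0.05 s, during which the arm holds its last target. There are 200 camera calls.

## Working session

There is one attempt and no reset: what is moved stays moved. The work goes in short steps, Python scripts to look and compute and a shell command to move; the robot and the scene stay as the last step left them, time stands still between calls to the robot, and variables do not carry over. Pictures are saved under pics/ and viewed, about 8 in all and at most 12, crops included, and the job is handed in when it is done.

```bash
ls; mkdir -p pics; python3 - <<'E'
from rig import *
import cv2,numpy as np
for n in ("top","side"):
    im=camera(n); cv2.imwrite(f"pics/{n}0.png",im[:,:,::-1])
    c=get_calibration(n); print(n,c)
    for t in (["torch","button_tip","lens","sill","stand","cradle","culture_box","lip"] if n=="top" else ["torch","button_tip","stand","lip"]):
        try: print(t,[(np.round(d["at"],3).tolist(),round(d["p"],2)) for d in search_frame(t,n)])
        except Exception as e: print(t,e)
print(get_obs())
E
```

```text
pics
top {'fx': 399.97747772415283, 'fy': 399.97747772415283, 'cx': 311.681067509173, 'cy': 199.21818745710127, 'R': array([[-0.02824219, -0.9993935 , -0.02037167],
       [-0.98648172,  0.03115674, -0.16088219],
       [ 0.16141933,  0.01555261, -0.98676335]]), 't': array([0.14531909, 0.57652488, 1.10714214])}
torch [([0.43, 0.603, 0.029], 0.77), ([0.362, 0.163, 0.038], 0.65), ([0.538, 0.13, 0.03], 0.58)]
button_tip []
lens [([0.54, 0.124, 0.027], 0.85), ([0.362, 0.163, 0.036], 0.8), ([0.428, 0.602, 0.028], 0.59)]
sill []
stand [([0.55, -0.133, 0.01], 0.93)]
cradle [([0.552, -0.126, 0.055], 0.96)]
culture_box [([0.477, -0.305, 0.098], 0.87)]
lip [([0.555, -0.128, 0.056], 0.87)]
side {'fx': 492.4878369987888, 'fy': 492.4878369987888, 'cx': 313.0123199154387, 'cy': 204.0466471666125, 'R': array([[-0.95606638, -0.29298971,  0.00970138],
       [-0.22265417,  0.70422925, -0.67415598],
       [ 0.19068876, -0.64669792, -0.73852529]]), 't': array([0.57683092, 0.0933654 , 1.65745258])}
torch [([0.429, 0.608, 0.029], 0.88), ([0.354, 0.172, 0.034], 0.82), ([0.542, 0.136, 0.032], 0.62)]
butto
[... 191 characters left out ...]
.014], 0.57)]
{'time': 0.7, 'q': array([-1.46950445e+00,  5.27441059e-01,  1.43270715e+00,  1.13394927e-06,
        1.18140475e+00, -1.78483542e-01]), 'joint_velocities': array([-0.00081417, -0.00223088,  0.00034295,  0.00031005, -0.00078723,
       -0.00039612]), 'joint_torque': array([-1.06821604e-03, -4.39867115e+01, -1.76951712e+01,  6.34907722e-02,
        5.04993042e-02, -7.36749968e-06]), 'position': array([ 0.17262322, -0.60066121,  0.24458237]), 'tool_rot': array([ 9.90231689e-01,  1.39431709e-01, -2.41695925e-07,  1.98529585e-05]), 'ft_force': array([ 0.14741597, -0.18252923, -0.2652222 ]), 'moment': array([-0.00243192, -0.00778426,  0.01998367]), 'grip_width': 0.08713607294358287}
```

View pics/top0.png

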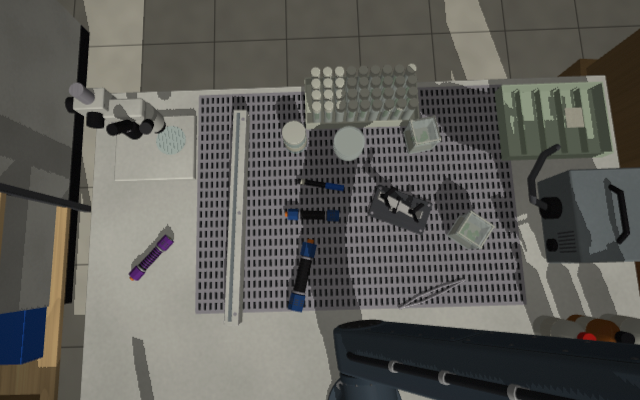

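View pics/side0.png

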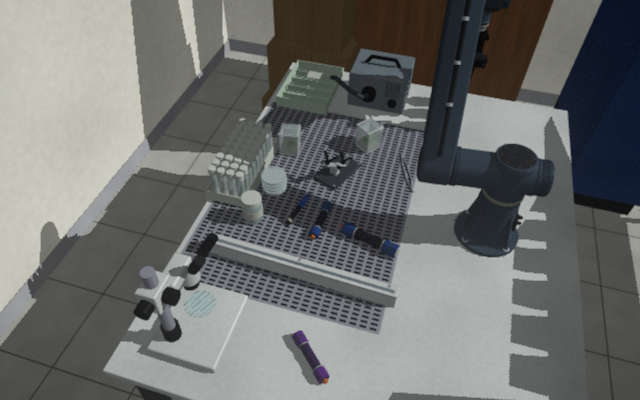

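```bash
cat > h.py <<'E'
import numpy as np,cv2
from rig import *
from scipy.spatial.transform import Rotation as Ro
def pix2w(n,u,v,z,obs=None):
    c=get_calibration(n)
    if n=="wrist":
        T=c["T_tool_cam"];d=np.array([u-c["cx"],v-c["cy"]]);r=np.hypot(*d);th=r/c["fx"]
        ray=np.r_[np.sin(th)*d/max(r,1e-9),np.cos(th)]
        Rw=Ro.from_quat(obs["tool_rot"]).as_matrix()
        o=Rw@T[:3,3]+obs["position"]; ray=Rw@T[:3,:3]@ray
    else:
        R,t=c["R"],c["t"];o=-R.T@t;ray=R.T@np.array([(u-c["cx"])/c["fx"],(v-c["cy"])/c["fy"],1])
    return o+ray*(z-o[2])/ray[2]
def w2pix(n,X,obs=None):
    c=get_calibration(n);X=np.asarray(X,float)
    if n=="wrist":
        Rw=Ro.from_quat(obs["tool_rot"]).as_matrix();T=c["T_tool_cam"]
        p=T[:3,:3].T@(Rw.T@(X-obs["position"])-T[:3,3]);r=np.hypot(p[0],p[1]);th=np.arctan2(r,p[2])
        return np.array([c["cx"],c["cy"]])+c["fx"]*th*p[:2]/r
    p=c["R"]@X+c["t"];return np.array([c["cx"]+c["fx"]*p[0]/p[2],c["cy"]+c["fy"]*p[1]/p[2]])
E
python3 - <<'E'
import cv2
im=cv2.imread("pics/top0.png")[100:280,225:490]
cv2.imwrite("pics/topc.png",cv2.resize(im,None,fx=3,fy=3,interpolation=cv2.INTER_CUBIC))
E
```

```text
(no output)
```

View pics/topc.png

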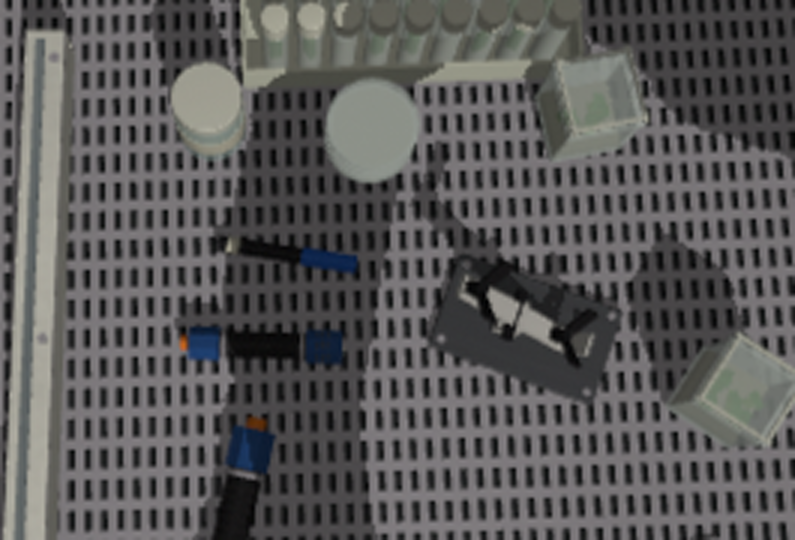

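```bash
python3 - <<'E'
from h import *
def P(x,y,z): return pix2w("top",225+x/3,100+y/3,z)
for n,p in dict(tail=(190,343,.016),lens=(342,347,.016),but=(183,343,.016),b1=(465,257,.012),b2=(620,310,.012),b3=(590,402,.012),b4=(433,340,.012),silltopR1=(66,35,.06),silltopR2=(50,535,.06),sillbR=(72,35,0.0),mk1=(228,245,.01),mk2=(357,264,.01)).items(): print(n,P(*p).round(4))
c=sum(P(*p) for p in [(465,257,.012),(620,310,.012),(590,402,.012),(433,340,.012)])/4; print(c)
print(get_calibration("wrist"))
E
```

```text
tail [0.5428 0.1988 0.016 ]
lens [0.5343 0.0495 0.016 ]
but [0.543  0.2057 0.016 ]
b1 [ 0.6211 -0.0765  0.012 ]
b2 [ 0.563  -0.2257  0.012 ]
b3 [ 0.4734 -0.1898  0.012 ]
b4 [ 0.5389 -0.0405  0.012 ]
silltopR1 [0.8485 0.3127 0.06  ]
silltopR2 [0.3622 0.3286 0.06  ]
sillbR [0.8725 0.3172 0.    ]
mk1 [0.6413 0.1592 0.01  ]
mk2 [0.6178 0.0309 0.01  ]
[ 0.54910956 -0.13313814  0.012     ]
{'fx': 309.70691628693146, 'fy': 309.70691628693146, 'cx': 319.4865410786722, 'cy': 204.44478514230448, 'T_tool_cam': array([[ 6.71667735e-04, -9.60362557e-01, -2.78753130e-01,
         7.69096710e-02],
       [ 9.99999771e-01,  6.20839841e-04,  2.70620257e-04,
        -6.28653244e-04],
       [-8.68325127e-05, -2.78753248e-01,  9.60362754e-01,
        -1.39136007e-01],
       [ 0.00000000e+00,  0.00000000e+00,  0.00000000e+00,
         1.00000000e+00]])}
```

```bash
python3 -m jog '[{"grip":0,"travel":[2.1,4.3,0],"twist":8.5},{"grip":0,"travel":[2.1,4.3,0],"twist":8.5},{"grip":0,"travel":[2.1,4.3,0],"twist":8.5},{"grip":0,"travel":[2.1,4.3,0],"twist":8.5},{"grip":0,"travel":[2.1,4.3,0],"twist":8.5},{"grip":0,"travel":[2.1,4.3,0],"twist":8.5},{"grip":0,"travel":[2.1,4.3,0],"twist":8.5},{"grip":0,"travel":[2.1,4.3,0],"twist":8.5}]' 30
python3 -m jog '[{"grip":0,"travel":[2.1,4.3,0],"twist":2.7},{"grip":0,"travel":[2.1,4.3,0],"twist":0},{"grip":0,"travel":[2.1,4.3,0],"twist":0},{"grip":0,"travel":[2.1,4.3,0],"twist":0},{"grip":0,"travel":[2.1,4.3,0],"twist":0},{"grip":0,"travel":[2.1,4.3,0],"twist":0},{"grip":0,"travel":[2.1,4.3,-2],"twist":0},{"grip":0,"travel":[2.1,4.3,-2],"twist":0}]'
```

```text
time: 1.5
position: [0.3413, -0.2551, 0.2449]
tool_rot: [0.741, 0.671, 0.0, 0.001]
ft_force: [1.4, -0.7, 0.1]
grip_width: 0.0867
time: 2.3
position: [0.5085, 0.0862, 0.2064]
tool_rot: [0.727, 0.687, 0.001, 0.001]
ft_force: [0.8, -1.0, -0.3]
grip_width: 0.0871
```

```bash
python3 -m jog '[{"grip":0,"travel":[1.6,3.1,-2],"twist":0},{"grip":0,"travel":[1.5,3.1,-2],"twist":0},{"grip":0,"travel":[0,0,0],"twist":0},{"grip":0,"travel":[0,0,0],"twist":0}]'
python3 - <<'E'
from h import *
o=get_obs();im=camera("wrist")[:,:,::-1].copy();cv2.imwrite("pics/w1raw.png",im)
import json;json.dump({k:np.asarray(o[k]).tolist() for k in("position","tool_rot")},open("w1.json","w"))
print(o["position"],o["tool_rot"],[search_frame(t,"wrist")[:3] for t in("torch","button_tip","sill")])
cv2.imwrite("pics/w1.png",cv2.resize(im,None,fx=1.25,fy=1.25,interpolation=cv2.INTER_CUBIC))
E
```

```text
time: 2.7
position: [0.5377, 0.1467, 0.1654]
tool_rot: [0.726, 0.687, -0.001, -0.0]
ft_force: [0.4, 1.0, 0.8]
grip_width: 0.087
[0.53770296 0.14670031 0.16539289] [ 7.26315868e-01  6.87360552e-01 -7.67383483e-04 -3.78497657e-04] [[{'at': [0.5402, 0.1462, 0.0242], 'p': 0.91}, {'at': [0.3892, 0.1619, 0.0352], 'p': 0.73}], [{'at': [0.5437, 0.2069, 0.0241], 'p': 0.55}], [{'at': [0.5253, 0.3295, 0.0472], 'p': 0.69}]]
```

View pics/w1.png

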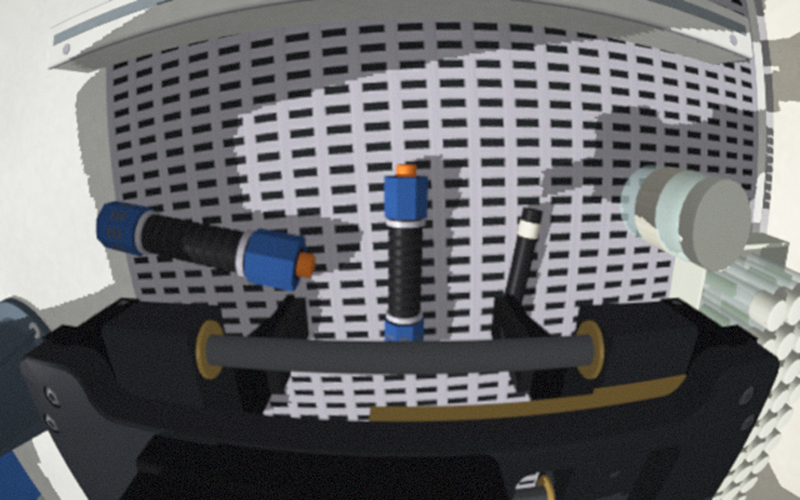

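```bash
python3 - <<'E'
from h import *
import json
o=json.load(open("w1.json"));o={k:np.array(v) for k,v in o.items()}
for n,(u,v,z) in dict(btip=(406,165,.020),tailtop=(405.5,177,.032),tj=(405,221,.031),hj=(404,319,.031),mk=(532,210,.012)).items(): print(n,pix2w("wrist",u/1.25,v/1.25,z,o).round(4))
im=cv2.imread("pics/w1raw.png");im=cv2.resize(im[0:75,30:610],None,fx=1.37,fy=4,interpolation=cv2.INTER_CUBIC)
cv2.imwrite("pics/w1s.png",im)
E
```

```text
btip [0.546  0.2096 0.02  ]
tailtop [0.5451 0.2018 0.032 ]
tj [0.5431 0.17   0.031 ]
hj [0.5384 0.0927 0.031 ]
mk [0.6446 0.1708 0.012 ]
```

View pics/w1s.png

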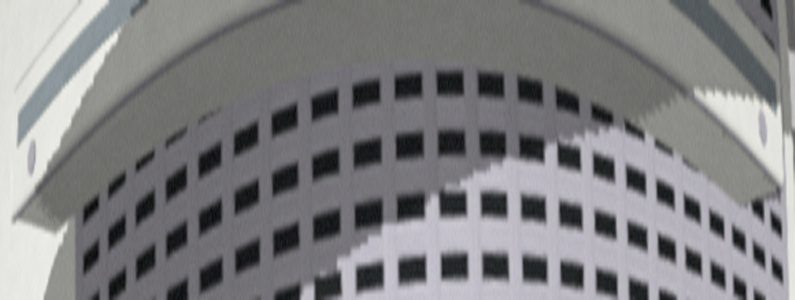

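```bash
python3 - <<'E'
from h import *
import json
o=json.load(open("w1.json"));o={k:np.array(v) for k,v in o.items()}
for n,(x,y,z) in dict(TL=(15,218,.06),TR=(780,185,.06),BL=(58,230,0),BR=(742,207,0),bm=(400,68,0),b2=(640,125,0)).items(): print(n,pix2w("wrist",30+x/1.37,y/4,z,o).round(4))
R=Ro.from_quat(o["tool_rot"]).as_matrix();print(np.degrees(np.arctan2(R[1,0],R[0,0])),R[:,2])
E
```

```text
TL [0.2486 0.3365 0.06  ]
TR [0.8494 0.3141 0.06  ]
BL [0.2437 0.3399 0.    ]
BR [0.8613 0.3161 0.    ]
bm [0.5499 0.3252 0.    ]
b2 [0.7411 0.3212 0.    ]
86.84313727315352 [-1.63505432e-03 -5.05120560e-04 -9.99998536e-01]
```

```bash
python3 -m jog '[{"grip":80,"travel":[0.4,0.1,-4],"twist":0},{"grip":80,"travel":[0,0,-4],"twist":0},{"grip":80,"travel":[0,0,-2],"twist":0},{"grip":80,"travel":[0,0,0],"twist":0},{"grip":80,"travel":[0,0,0],"twist":0}]'
python3 - <<'E'
from h import *
o=get_obs();im=camera("wrist")[:,:,::-1].copy();cv2.imwrite("pics/w2.png",im)
import json;json.dump({k:np.asarray(o[k]).tolist() for k in("position","tool_rot")},open("w2.json","w"))
print(o["position"])
E
```

```text
time: 3.4
position: [0.5426, 0.1465, 0.0668]
tool_rot: [0.727, 0.686, 0.0, 0.0]
ft_force: [0.6, -0.2, -0.2]
grip_width: 0.0616
[0.5426235  0.14650039 0.06680684]
```

View pics/w2.png

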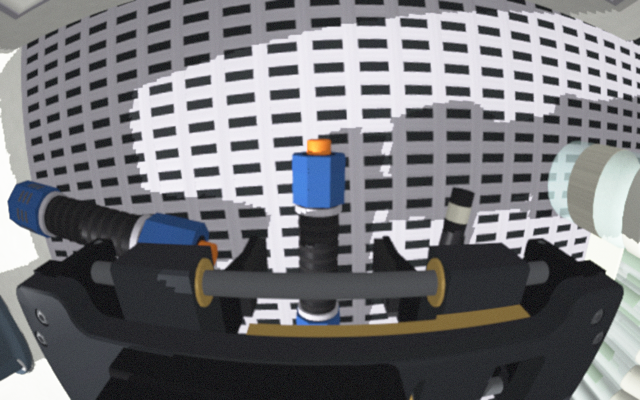

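```bash
python3 - <<'E'
from h import *
import json
o=json.load(open("w2.json"));o={k:np.array(v) for k,v in o.items()}
for n,(u,v,z) in dict(btip=(319,140,.018),tailtop=(319,152,.032),tj=(319,208,.031),hj=(318,313,.031),big=(214,246,.028)).items(): print(n,pix2w("wrist",u,v,z,o).round(4))
E
```

```text
btip [0.5462 0.2096 0.018 ]
tailtop [0.5459 0.2039 0.032 ]
tj [0.5439 0.1707 0.031 ]
hj [0.5389 0.0955 0.031 ]
big [0.4739 0.1478 0.028 ]
```

```bash
python3 -m jog '[{"grip":80,"travel":[0,0.2,-2.2],"twist":0},{"grip":80,"travel":[0,0,-2.0],"twist":0},{"grip":80,"travel":[0,0,0],"twist":0},{"grip":80,"travel":[0,0,0],"twist":0}]'; python3 -m jog '[{"grip":255,"travel":[0,0,0],"twist":0},{"grip":255,"travel":[0,0,0],"twist":0},{"grip":255,"travel":[0,0,0],"twist":0},{"grip":255,"travel":[0,0,0],"twist":0},{"grip":255,"travel":[0,0,0],"twist":0},{"grip":255,"travel":[0,0,0],"twist":0}]' 40
```

```text
time: 3.85
position: [0.543, 0.1492, 0.0254]
tool_rot: [0.727, 0.687, 0.001, 0.001]
ft_force: [-0.7, -0.1, 0.4]
grip_width: 0.0598
time: 4.45
position: [0.5421, 0.1493, 0.0241]
tool_rot: [0.727, 0.687, 0.0, -0.0]
ft_force: [-1.3, 0.8, 1.5]
grip_width: 0.0253
```

```bash
python3 -m jog '[{"grip":255,"travel":[0,0,1],"twist":1.1},{"grip":255,"travel":[0,0,1],"twist":0},{"grip":255,"travel":[0.1,3,0],"twist":0},{"grip":255,"travel":[0.15,4,0],"twist":0},{"grip":255,"travel":[0.1,3,0],"twist":0},{"grip":255,"travel":[0,0,0],"twist":0},{"grip":255,"travel":[0,0,0],"twist":0}]'
python3 - <<'E'
from h import *
o=get_obs();im=camera("wrist")[:,:,::-1].copy();cv2.imwrite("pics/w3raw.png",im)
import json;json.dump({k:np.asarray(o[k]).tolist() for k in("position","tool_rot")},open("w3.json","w"))
print(o["position"],o["ft_force"],o["moment"])
cv2.imwrite("pics/w3.png",cv2.resize(im[0:330,200:440],None,fx=2.4,fy=1.8,interpolation=cv2.INTER_CUBIC))
E
```

```text
time: 5.15
position: [0.5453, 0.2499, 0.0445]
tool_rot: [0.72, 0.694, 0.0, 0.0]
ft_force: [-0.0, -0.0, -2.0]
grip_width: 0.0256
[0.54532493 0.24987765 0.04445854] [-1.90861566e-03 -3.24299724e-02 -2.03352705e+00] [ 0.01614065 -0.12175212  0.01193687]
```

View pics/w3.png

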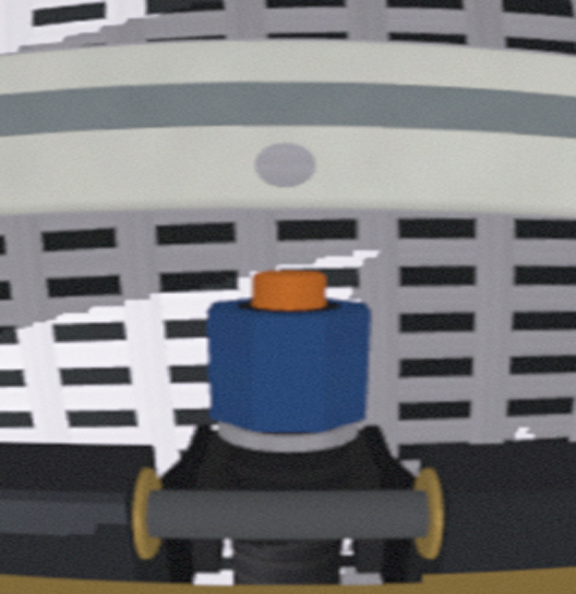

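```bash
python3 -m jog '[{"grip":255,"travel":[0,0.6,0],"twist":0},{"grip":255,"travel":[0,0.4,0],"twist":0},{"grip":255,"travel":[0,0,0],"twist":0}]'; for i in 1; do python3 -m jog '[{"grip":255,"travel":[0,0.3,0],"twist":0},{"grip":255,"travel":[0,0,0],"twist":0}]'; done;  python3 -m jog '[{"grip":255,"travel":[0,0.2,0],"twist":0},{"grip":255,"travel":[0,0,0],"twist":0}]'
```

```text
time: 5.5
position: [0.5458, 0.2591, 0.044]
tool_rot: [0.721, 0.693, 0.0, -0.0]
ft_force: [-0.1, 1.2, -2.6]
grip_width: 0.0252
time: 5.7
position: [0.5457, 0.2623, 0.044]
tool_rot: [0.72, 0.694, 0.0, -0.0]
ft_force: [0.0, -0.2, -2.1]
grip_width: 0.0254
time: 5.9
position: [0.5456, 0.2644, 0.044]
tool_rot: [0.72, 0.694, 0.0, -0.0]
ft_force: [-0.5, 0.3, -2.6]
grip_width: 0.0256
```

```bash
for i in 1; do python3 -m jog '[{"grip":255,"travel":[0,0.15,0],"twist":0},{"grip":255,"travel":[0,0,0],"twist":0}]'; python3 -m jog '[{"grip":255,"travel":[0,0.15,0],"twist":0},{"grip":255,"travel":[0,0,0],"twist":0}]'; python3 -m jog '[{"grip":255,"travel":[0,0.15,0],"twist":0},{"grip":255,"travel":[0,0,0],"twist":0}]'; done
```

```text
time: 6.1
position: [0.5457, 0.2659, 0.044]
tool_rot: [0.72, 0.694, 0.0, 0.0]
ft_force: [-0.6, 1.1, -1.9]
grip_width: 0.0256
time: 6.3
position: [0.5456, 0.2665, 0.044]
tool_rot: [0.72, 0.694, -0.001, 0.0]
ft_force: [-0.1, -2.9, -1.9]
grip_width: 0.0256
time: 6.5
position: [0.5456, 0.2687, 0.044]
tool_rot: [0.72, 0.693, -0.0, -0.0]
ft_force: [0.5, -2.6, -2.2]
grip_width: 0.0254
```

```bash
for i in 1; do python3 -m jog '[{"grip":255,"travel":[0,0.15,0],"twist":0},{"grip":255,"travel":[0,0,0],"twist":0}]'; python3 -m jog '[{"grip":255,"travel":[0,0.15,0],"twist":0},{"grip":255,"travel":[0,0,0],"twist":0}]'; python3 -m jog '[{"grip":255,"travel":[0,0.15,0],"twist":0},{"grip":255,"travel":[0,0,0],"twist":0}]'; done
```

```text
time: 6.7
position: [0.5457, 0.2711, 0.0441]
tool_rot: [0.72, 0.694, 0.001, -0.0]
ft_force: [0.4, 0.2, -0.7]
grip_width: 0.0257
time: 6.9
position: [0.5456, 0.2723, 0.044]
tool_rot: [0.72, 0.694, 0.0, -0.0]
ft_force: [-0.3, -0.2, -2.2]
grip_width: 0.026
time: 7.1
position: [0.5455, 0.2731, 0.044]
tool_rot: [0.72, 0.694, -0.0, 0.0]
ft_force: [-0.4, -1.9, -1.5]
grip_width: 0.0254
```

```bash
python3 -m jog '[{"grip":255,"travel":[0,0.15,0],"twist":0},{"grip":255,"travel":[0,0,0],"twist":0}]'; python3 -m jog '[{"grip":255,"travel":[0,0.15,0],"twist":0},{"grip":255,"travel":[0,0,0],"twist":0}]'
```

```text
time: 7.3
position: [0.5455, 0.2732, 0.0439]
tool_rot: [0.72, 0.694, -0.001, 0.001]
ft_force: [0.5, -6.0, -1.3]
grip_width: 0.026
time: 7.5
position: [0.5455, 0.2733, 0.0439]
tool_rot: [0.72, 0.694, -0.002, 0.001]
ft_force: [1.5, -10.5, -0.6]
grip_width: 0.0252
```

```bash
python3 -m jog '[{"grip":255,"travel":[0,-1,0],"twist":0},{"grip":255,"travel":[0,-2,0],"twist":0},{"grip":255,"travel":[0,0,0],"twist":0},{"grip":255,"travel":[0,0,0],"twist":0}]'
python3 - <<'E'
from h import *
o=get_obs();im=camera("wrist")[:,:,::-1].copy();cv2.imwrite("pics/w4raw.png",im)
print(o["position"],o["ft_force"])
t=camera("top")[:,:,::-1]
a=cv2.resize(im[100:330,220:420],None,fx=2,fy=2,interpolation=cv2.INTER_CUBIC)
b=cv2.resize(t[180:260,340:470],None,fx=3,fy=3,interpolation=cv2.INTER_CUBIC);c=np.zeros((460,790,3),np.uint8);c[:460,:400]=a;c[:240,400:790]=b
cv2.imwrite("pics/w4.png",c)
import json;json.dump({k:np.asarray(o[k]).tolist() for k in("position","tool_rot")},open("w4.json","w"))
E
```

```text
time: 7.9
position: [0.5458, 0.2463, 0.0441]
tool_rot: [0.721, 0.693, 0.0, -0.0]
ft_force: [0.0, 0.2, -2.6]
grip_width: 0.0258
[0.54580572 0.24625513 0.0440508 ] [ 0.01848921  0.20333529 -2.60871172]
```

View pics/w4.png

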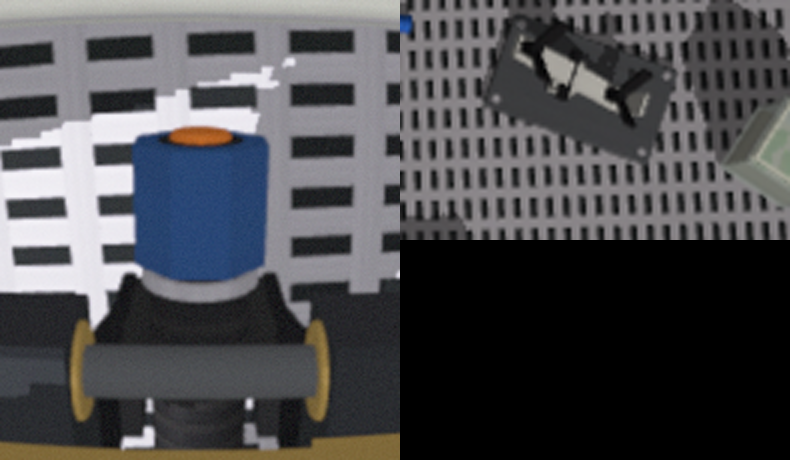

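```bash
python3 -m jog '[{"grip":255,"travel":[0,0,4],"twist":0},{"grip":255,"travel":[0,0,4],"twist":0},{"grip":255,"travel":[-0.35,-4.4,1.2],"twist":-2},{"grip":255,"travel":[-0.35,-4.4,1.2],"twist":-2},{"grip":255,"travel":[-0.35,-4.4,1.2],"twist":-2},{"grip":255,"travel":[-0.35,-4.4,1.2],"twist":-2},{"grip":255,"travel":[-0.35,-4.4,1.2],"twist":-2},{"grip":255,"travel":[-0.35,-4.4,1.2],"twist":-2}]'
python3 -m jog '[{"grip":255,"travel":[-0.35,-4.4,1.2],"twist":-2},{"grip":255,"travel":[-0.35,-4.4,1.2],"twist":-2},{"grip":255,"travel":[-0.35,-4.4,1.2],"twist":-2},{"grip":255,"travel":[-0.35,-4.4,1.2],"twist":-2},{"grip":255,"travel":[-0.35,-4.4,1.2],"twist":0},{"grip":255,"travel":[0,0,0],"twist":0},{"grip":255,"travel":[0,0,0],"twist":0}]'
python3 - <<'E'
from h import *
o=get_obs();im=camera("wrist")[:,:,::-1].copy();cv2.imwrite("pics/w5raw.png",im)
import json;json.dump({k:np.asarray(o[k]).tolist() for k in("position","tool_rot")},open("w5.json","w"))
print(o["position"],o["ft_force"])
cv2.imwrite("pics/w5.png",cv2.resize(im[0:240,180:460],None,fx=2.5,fy=2.5,interpolation=cv2.INTER_CUBIC))
E
```

```text
time: 8.8
position: [0.5245, -0.0186, 0.1967]
tool_rot: [0.789, 0.614, 0.0, 0.0]
ft_force: [0.1, -0.4, -1.5]
grip_width: 0.0258
time: 9.5
position: [0.5072, -0.2381, 0.2561]
tool_rot: [0.83, 0.557, 0.0, -0.0]
ft_force: [0.0, 1.6, -2.5]
grip_width: 0.0254
[ 0.50715937 -0.238098    0.25610965] [ 0.02132578  1.57397251 -2.50898631]
```

View pics/w5.png

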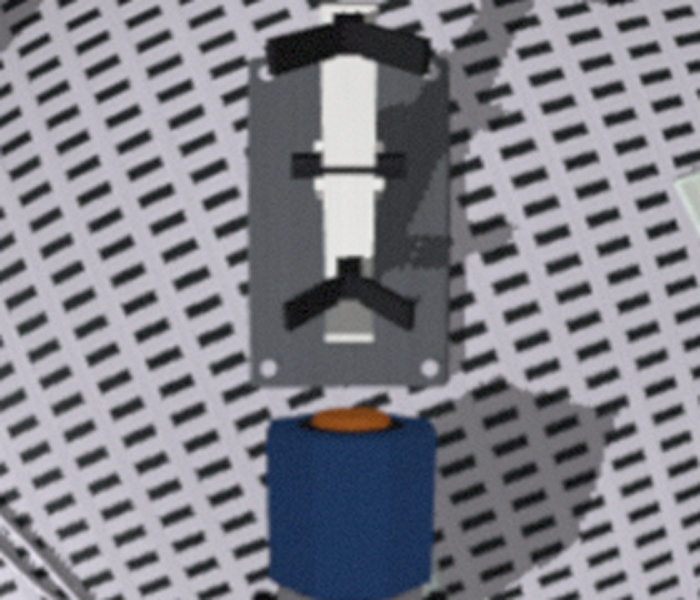

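```bash
python3 - <<'E'
from h import *
import json
o=json.load(open("w5.json"));o={k:np.array(v) for k,v in o.items()}
P=lambda x,y,z: pix2w("wrist",180+x/2.5,y/2.5,z,o)
c=[P(252,385,.012),P(446,385,.012),P(249,60,.012),P(450,60,.012)]
for p in c: print(p.round(4))
C=sum(c)/4;d=(c[0]+c[1]-c[2]-c[3])/2;print("C",C,np.linalg.norm(d),np.linalg.norm(c[0]-c[1]),np.linalg.norm(c[2]-c[3]),np.degrees(np.arctan2(d[1],d[0])))
for n,q in dict(tsL=(267,55,.122),tsR=(430,55,.122),hsL=(286,320,.055),hsR=(413,320,.055),).items(): print(n,P(*q).round(4))
u=d/np.linalg.norm(d)
# predicted saddle tops
for xs in (58,-60):
  for s in (22,-22):
    a=np.radians(35);X=C*[1,1,0]+u*[1,1,0]*(xs*np.cos(a))/1000+np.array([-u[1],u[0],0])*s/1000+[0,0,.088-xs*np.sin(a)/1000]
    print(xs,s,((w2pix("wrist",X,o)-[180,0])*2.5).round(1),X.round(4))
R=Ro.from_quat(o["tool_rot"]).as_matrix();print("yaw",np.degrees(np.arctan2(R[1,0],R[0,0])))
print("tailtop",P(350,415,o["position"][2]-.008+.016), P(350,432,o["position"][2]-.008+.016),"pos",o["position"])
for dz in(-.008,):
  for x in (-75,-45): print(x,((w2pix("wrist",o["position"]+R[:,0]*(-(x+25.6)/1000)+[0,0,dz+.016],o)-[180,0])*2.5))
E
```

```text
[ 0.4746 -0.1906  0.012 ]
[ 0.5642 -0.2272  0.012 ]
[ 0.5365 -0.037   0.012 ]
[ 0.6281 -0.0743  0.012 ]
C [ 0.55087148 -0.1322896   0.012     ] 0.1656739311575913 0.09679014700343017 0.09893707412641707 -112.31925327315545
tsL [ 0.5429 -0.075   0.122 ]
tsR [ 0.5958 -0.0966  0.122 ]
hsL [ 0.5067 -0.1673  0.055 ]
hsR [ 0.558  -0.1882  0.055 ]
58 22 [399.7 316.4] [ 0.5532 -0.1846  0.0547]
58 -22 [298.8 316.2] [ 0.5125 -0.1679  0.0547]
-60 22 [412.9  56.3] [ 0.5899 -0.0952  0.1224]
-60 -22 [287.   56.1] [ 0.5492 -0.0785  0.1224]
yaw 67.72777948269245
tailtop [ 0.52859895 -0.18602549  0.26410965] [ 0.52747816 -0.18876995  0.26410965] pos [ 0.50715937 -0.238098    0.25610965]
-75 [349.35738492 454.4811724 ]
-45 [349.20775504 614.09325773]
```

```bash
python3 -m jog '[{"grip":255,"travel":[1.8,4.3,-1],"twist":0},{"grip":255,"travel":[1.8,4.3,-1],"twist":0},{"grip":255,"travel":[1.7,4.3,-1],"twist":0},{"grip":255,"travel":[0,0,-3],"twist":0},{"grip":255,"travel":[0,0,-3],"twist":0},{"grip":255,"travel":[0,0,0],"twist":0},{"grip":255,"travel":[0,0,0],"twist":0}]'
python3 - <<'E'
from h import *
o=get_obs();p=o["position"];u=np.array([-.3795,-.9252]);d=p[:2]-[.5509,-.1323];print(p,"s",d@u,"lat",d@[-u[1],u[0]],o["moment"],o["ft_force"])
im=camera("side")[:,:,::-1]
a=cv2.resize(im[100:220,270:410],None,fx=5,fy=5,interpolation=cv2.INTER_CUBIC);cv2.imwrite("pics/s6.png",a)
E
```

```text
time: 10.25
position: [0.5596, -0.1071, 0.1656]
tool_rot: [0.829, 0.559, -0.001, -0.001]
ft_force: [0.7, -0.4, -0.9]
grip_width: 0.0256
[ 0.55960702 -0.10710643  0.16563878] s -0.026613403931311255 lat -0.0015052270038610639 [ 0.06306393 -0.11956152  0.02770621] [ 0.72045177 -0.38768882 -0.93505651]
```

View pics/s6.png

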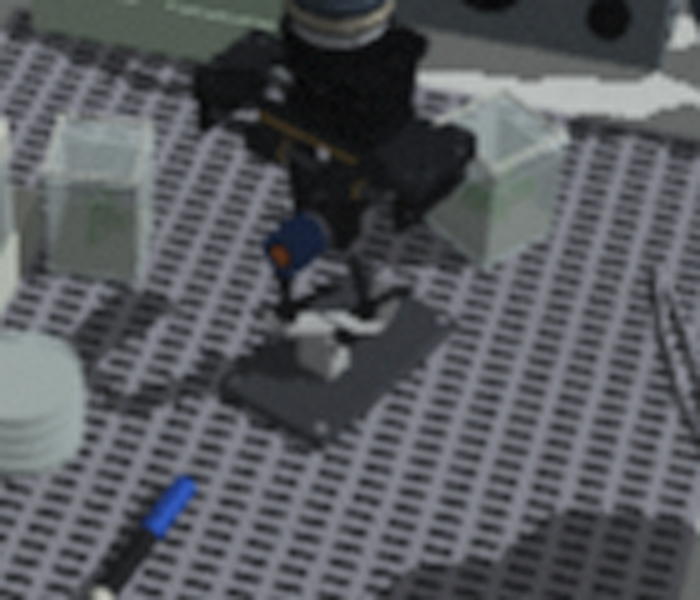

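```bash
python3 -m jog '[{"grip":255,"travel":[0.1,-0.2,-1.2],"twist":0},{"grip":255,"travel":[0,0,-1],"twist":0},{"grip":255,"travel":[0,0,0],"twist":0}]' 25; python3 -m jog '[{"grip":255,"travel":[0,0,-0.3],"twist":0},{"grip":255,"travel":[0,0,0],"twist":0}]'; python3 -m jog '[{"grip":255,"travel":[0,0,-0.3],"twist":0},{"grip":255,"travel":[0,0,0],"twist":0}]'; python3 -m jog '[{"grip":255,"travel":[0,0,-0.3],"twist":0},{"grip":255,"travel":[0,0,0],"twist":0}]'
```

```text
time: 10.6
position: [0.5601, -0.1108, 0.1429]
tool_rot: [0.83, 0.558, -0.001, -0.001]
ft_force: [-0.5, 0.5, -3.0]
grip_width: 0.0257
time: 10.8
position: [0.561, -0.111, 0.1408]
tool_rot: [0.83, 0.558, -0.0, -0.0]
ft_force: [-0.3, 0.1, -3.1]
grip_width: 0.026
time: 11.0
position: [0.5612, -0.1108, 0.1382]
tool_rot: [0.83, 0.558, 0.0, 0.0]
ft_force: [-0.7, -0.4, -0.5]
grip_width: 0.0254
time: 11.2
position: [0.5609, -0.111, 0.1352]
tool_rot: [0.83, 0.558, -0.0, 0.0]
ft_force: [-1.5, -0.8, 1.3]
grip_width: 0.0257
```

```bash
for k in 1; do python3 -m jog '[{"grip":255,"travel":[0,0,-0.3],"twist":0},{"grip":255,"travel":[0,0,0],"twist":0}]'; python3 -m jog '[{"grip":255,"travel":[0,0,-0.3],"twist":0},{"grip":255,"travel":[0,0,0],"twist":0}]'; python3 -m jog '[{"grip":255,"travel":[0,0,-0.3],"twist":0},{"grip":255,"travel":[0,0,0],"twist":0}]'; done
python3 - <<'E'
from h import *
o=get_obs();print(o["position"],o["ft_force"],o["moment"])
im=camera("side")[:,:,::-1]
a=cv2.resize(im[125:195,300:380],None,fx=5,fy=5,interpolation=cv2.INTER_CUBIC)
b=cv2.resize(camera("wrist")[60:310,220:420,::-1],None,fx=1.4,fy=1.4,interpolation=cv2.INTER_CUBIC);c=np.zeros((350,680,3),np.uint8);c[:,:400]=a;c[:,400:]=b
cv2.imwrite("pics/s7.png",c)
E
```

```text
time: 11.4
position: [0.5606, -0.1109, 0.1318]
tool_rot: [0.83, 0.558, -0.0, -0.0]
ft_force: [-3.4, -2.7, 2.3]
grip_width: 0.0259
time: 11.6
position: [0.5604, -0.1108, 0.1285]
tool_rot: [0.83, 0.558, -0.001, -0.001]
ft_force: [-3.5, -2.1, 1.7]
grip_width: 0.0257
time: 11.8
position: [0.5604, -0.1106, 0.1254]
tool_rot: [0.83, 0.558, -0.001, -0.001]
ft_force: [-4.1, -3.1, 1.0]
grip_width: 0.0258
[ 0.56039408 -0.11061146  0.12543937] [-4.05317148 -3.14039965  1.04803546] [-0.26821632  0.5593074   0.07272672]
```

View pics/s7.png

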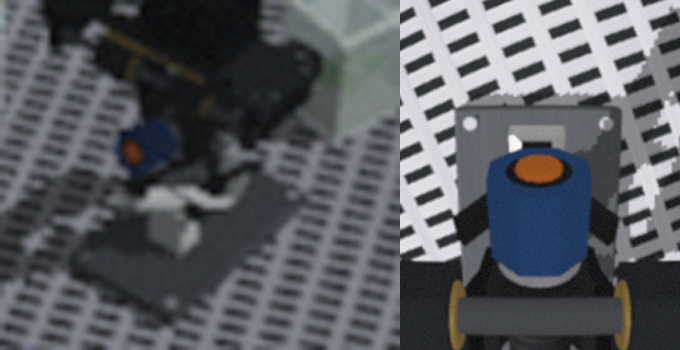

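```bash
for k in 1; do python3 -m jog '[{"grip":255,"travel":[-0.1,0,-0.3],"twist":0},{"grip":255,"travel":[0,0,0],"twist":0}]'; python3 -m jog '[{"grip":255,"travel":[0,0,-0.3],"twist":0},{"grip":255,"travel":[0,0,0],"twist":0}]'; python3 -m jog '[{"grip":255,"travel":[0,0,-0.2],"twist":0},{"grip":255,"travel":[0,0,0],"twist":0}]'; python3 -m jog '[{"grip":255,"travel":[0,0,-0.2],"twist":0},{"grip":255,"travel":[0,0,0],"twist":0}]';  done
```

```text
time: 12.1
position: [0.5601, -0.1104, 0.1228]
tool_rot: [0.83, 0.558, 0.0, -0.0]
ft_force: [-2.6, -0.9, 1.7]
grip_width: 0.0259
time: 12.3
position: [0.5602, -0.1103, 0.1197]
tool_rot: [0.83, 0.558, 0.0, -0.0]
ft_force: [-3.0, 0.2, 1.9]
grip_width: 0.0259
time: 12.5
position: [0.5602, -0.1102, 0.1178]
tool_rot: [0.83, 0.558, 0.0, -0.0]
ft_force: [-1.8, 1.7, 2.5]
grip_width: 0.0255
time: 12.7
position: [0.56, -0.1104, 0.1157]
tool_rot: [0.83, 0.558, 0.0, -0.0]
ft_force: [-3.0, 1.3, 1.3]
grip_width: 0.0257
```

```bash
for k in 1; do python3 -m jog '[{"grip":255,"travel":[-0.1,0,-0.1],"twist":0},{"grip":255,"travel":[0,0,0],"twist":0}]'; python3 -m jog '[{"grip":255,"travel":[0,0,-0.2],"twist":0},{"grip":255,"travel":[0,0,0],"twist":0}]';  done
python3 - <<'E'
from h import *
o=get_obs();print(o["position"],o["ft_force"],o["moment"])
im=camera("side")[:,:,::-1]
a=cv2.resize(im[125:195,300:380],None,fx=5,fy=5,interpolation=cv2.INTER_CUBIC)
b=cv2.resize(camera("wrist")[60:310,220:420,::-1],None,fx=1.4,fy=1.4,interpolation=cv2.INTER_CUBIC);c=np.zeros((350,680,3),np.uint8);c[:,:400]=a;c[:,400:]=b
cv2.imwrite("pics/s8.png",c)
E
```

```text
time: 12.9
position: [0.5593, -0.1109, 0.1149]
tool_rot: [0.83, 0.558, 0.0, 0.0]
ft_force: [-1.5, 0.7, 0.7]
grip_width: 0.0257
time: 13.1
position: [0.5592, -0.1108, 0.1129]
tool_rot: [0.83, 0.558, 0.0, 0.0]
ft_force: [-2.0, 0.4, 2.2]
grip_width: 0.0256
[ 0.55923299 -0.11080004  0.11285604] [-2.04980217  0.42759265  2.20113526] [0.26653506 0.14427729 0.05476887]
```

View pics/s8.png

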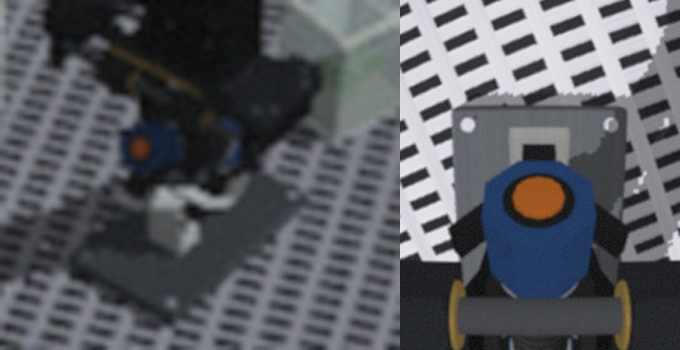

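```bash
for k in 1; do python3 -m jog '[{"grip":255,"travel":[0,0,-0.15],"twist":0},{"grip":255,"travel":[0,0,0],"twist":0}]'; python3 -m jog '[{"grip":255,"travel":[0,0,-0.15],"twist":0},{"grip":255,"travel":[0,0,0],"twist":0}]';  done; python3 -c "
from h import *
o=get_obs();print(o['ft_force'],o['moment'])"
```

```text
time: 13.4
position: [0.5591, -0.1108, 0.1115]
tool_rot: [0.83, 0.558, -0.0, 0.0]
ft_force: [-1.9, 1.0, 2.6]
grip_width: 0.0257
time: 13.6
position: [0.5591, -0.1108, 0.1113]
tool_rot: [0.83, 0.558, 0.0, 0.0]
ft_force: [-4.8, 2.3, 10.9]
grip_width: 0.0258
[-4.80545766  2.30927976 10.87629315] [0.4010967  0.55954842 0.05821172]
```

```bash
python3 -m jog '[{"grip":255,"travel":[-0.13,-0.07,-0.02],"twist":0},{"grip":255,"travel":[0,0,0],"twist":0}]'; python3 -m jog '[{"grip":255,"travel":[-0.05,-0.11,-0.08],"twist":0},{"grip":255,"travel":[0,0,0],"twist":0}]'; python3 -m jog '[{"grip":255,"travel":[-0.05,-0.11,-0.08],"twist":0},{"grip":255,"travel":[0,0,0],"twist":0}]'
```

```text
time: 13.8
position: [0.5587, -0.1119, 0.1105]
tool_rot: [0.83, 0.558, 0.001, 0.001]
ft_force: [-1.6, 0.1, 6.7]
grip_width: 0.0256
time: 14.0
position: [0.5582, -0.113, 0.1097]
tool_rot: [0.83, 0.558, 0.001, 0.001]
ft_force: [-1.6, 0.8, 6.0]
grip_width: 0.0255
time: 14.2
position: [0.5577, -0.114, 0.1088]
tool_rot: [0.83, 0.558, 0.001, 0.001]
ft_force: [-1.5, 1.7, 6.0]
grip_width: 0.0257
```

```bash
for k in 1; do python3 -m jog '[{"grip":255,"travel":[-0.05,-0.11,-0.08],"twist":0},{"grip":255,"travel":[0,0,0],"twist":0}]'; python3 -m jog '[{"grip":255,"travel":[-0.05,-0.11,-0.08],"twist":0},{"grip":255,"travel":[0,0,0],"twist":0}]'; done
```

```text
time: 14.4
position: [0.5576, -0.1146, 0.1084]
tool_rot: [0.83, 0.557, 0.001, 0.001]
ft_force: [-0.2, 2.8, 9.0]
grip_width: 0.0257
time: 14.6
position: [0.5575, -0.1147, 0.1084]
tool_rot: [0.83, 0.557, 0.002, 0.0]
ft_force: [-0.7, 7.3, 13.0]
grip_width: 0.0261
```

```bash
python3 -m jog '[{"grip":255,"travel":[0.05,0.1,0.1],"twist":0},{"grip":255,"travel":[0,0,0],"twist":0}]' 8; python3 -m jog '[{"grip":165,"travel":[0,0,0],"twist":0},{"grip":150,"travel":[0,0,0],"twist":0},{"grip":130,"travel":[0,0,0],"twist":0},{"grip":110,"travel":[0,0,0],"twist":0},{"grip":110,"travel":[0,0,0],"twist":0}]'
python3 - <<'E'
from h import *
o=get_obs();print(o["position"],o["ft_force"],o["moment"])
im=camera("side")[:,:,::-1]
a=cv2.resize(im[125:195,300:380],None,fx=5,fy=5,interpolation=cv2.INTER_CUBIC)
b=cv2.resize(camera("wrist")[60:310,220:420,::-1],None,fx=1.4,fy=1.4,interpolation=cv2.INTER_CUBIC);c=np.zeros((350,680,3),np.uint8);c[:,:400]=a;c[:,400:]=b
cv2.imwrite("pics/s9.png",c)
E
```

```text
time: 14.8
position: [0.5575, -0.1147, 0.1084]
tool_rot: [0.83, 0.558, 0.001, 0.001]
ft_force: [-0.7, 3.4, 9.1]
grip_width: 0.0259
time: 15.3
position: [0.5563, -0.115, 0.1073]
tool_rot: [0.83, 0.558, -0.0, -0.0]
ft_force: [-1.2, 0.1, 0.3]
grip_width: 0.0473
[ 0.55626647 -0.1150424   0.10732019] [-1.16093049  0.05426569  0.30762585] [ 0.00486677 -0.03726833  0.00725669]
```

```bash
python3 -m jog '[{"grip":80,"travel":[0,0,0],"twist":0},{"grip":80,"travel":[0,0,0],"twist":0},{"grip":80,"travel":[0,0,2],"twist":0},{"grip":80,"travel":[0,0,3],"twist":0},{"grip":80,"travel":[0,0,4],"twist":0},{"grip":80,"travel":[-2,-4,2],"twist":0},{"grip":80,"travel":[-2,-4,0],"twist":0},{"grip":80,"travel":[0,0,0],"twist":0}]'
python3 -m jog '[{"grip":80,"travel":[-1.5,-3,1],"twist":0},{"grip":80,"travel":[0,0,0],"twist":0},{"grip":80,"travel":[0,0,0],"twist":0}]'
python3 - <<'E'
from h import *
o=get_obs();im=camera("wrist");cv2.imwrite("pics/w10.png",im[:,:,::-1]);print(o["position"])
for t in("torch","lens","button_tip","culture_box"): print(t,[(np.round(d["at"],4).tolist(),round(d["p"],2)) for d in search_frame(t,"wrist")[:3]])
a=np.radians(35);u=np.array([-.3795,-.9252,0]);C=np.array([.5509,-.1323,.088]);ax=u*np.cos(a)-[0,0,np.sin(a)];nz=u*np.sin(a)+[0,0,np.cos(a)]
F=lambda x,z=0:C+ax*x/1000+nz*z/1000
for n,X in dict(btip=F(-77.5),tail=F(-75,16),tailj=F(-45,16),hj=F(40,16),lens=F(75,16),axlens=F(75)).items(): print(n,X.round(4),w2pix("wrist",X,o).round(1))
h=cv2.cvtColor(im,cv2.COLOR_RGB2HSV)
for n,lo,hi in(("orange",(3,150,80),(18,255,255)),("blue",(105,130,40),(120,255,255))):
    m=cv2.inRange(h,lo,hi);k,l,s,c=cv2.connectedComponentsWithStats(m)
    for i in range(1,k):
        if s[i,4]>40: print(n,s[i],c[i].round(1))
E
```

```text
time: 16.2
position: [0.5152, -0.1992, 0.2188]
tool_rot: [0.831, 0.556, -0.0, 0.002]
ft_force: [0.6, 0.8, -0.8]
grip_width: 0.0598
time: 16.5
position: [0.5012, -0.2248, 0.2275]
tool_rot: [0.83, 0.557, 0.0, -0.0]
ft_force: [-0.7, 1.0, 0.7]
grip_width: 0.0594
[ 0.50122477 -0.22475613  0.22749574]
torch [([0.5533, -0.1235, 0.1095], 0.96), ([0.2767, 0.1635, 0.0222], 0.48)]
lens [([0.5765, -0.0734, 0.1369], 0.55), ([0.2804, 0.1633, 0.0296], 0.54), ([0.5511, -0.1228, 0.1072], 0.31)]
button_tip []
culture_box [([0.481, -0.2958, 0.0986], 0.67)]
btip [ 0.575  -0.0736  0.1325] [334.2   2.9]
tail [ 0.5707 -0.0839  0.1441] [335.1  11.1]
tailj [ 0.5614 -0.1067  0.1269] [334.   47.5]
hj [ 0.535  -0.1711  0.0782] [331.3 133. ]
lens [ 0.5241 -0.1976  0.0581] [330.4 160.4]
axlens [ 0.5276 -0.1891  0.045 ] [330. 150.]
orange [323   3  20   7 104] [332.5   5.7]
blue [ 61   0  20   9 105] [69.5  3.2]
blue [ 311    4   44   44 1615] [332.5  26.5]
blue [313 125  35  36 770] [329.7 143.4]
blue [   0  304   70   96 3188] [ 22.5 368.6]
```

```bash
python3 -m jog '[{"grip":80,"travel":[0,0,2],"twist":0},{"grip":80,"travel":[0,0,0],"twist":0},{"grip":80,"travel":[0,0,0],"twist":0},{"grip":80,"travel":[0,0,0],"twist":0}]'
python3 - <<'E'
from h import *
im=camera("top")[:,:,::-1];a=cv2.imread("pics/top0.png").astype(int)
for n,(u0,u1,v0,v1) in dict(marker=(295,350,175,195),big=(285,320,235,315),jar=(278,310,118,155),dishes=(330,370,122,165),spare=(400,445,112,155)).items(): print(n,np.abs(im[v0:v1,u0:u1].astype(int)-a[v0:v1,u0:u1]).mean().round(2))
o=get_obs();print(o["ft_force"],search_frame("torch","top")[:3]); print(hand_in())
E
```

```text
time: 17.15
position: [0.501, -0.2243, 0.2469]
tool_rot: [0.83, 0.558, -0.0, -0.001]
ft_force: [-0.4, 0.1, -0.3]
grip_width: 0.0597
marker 35.91
big 15.57
jar 26.73
dishes 25.04
spare 19.54
[ 0.22305135 -0.62529015 -0.1539137 ] [{'at': [0.4272, 0.6012, 0.0268], 'p': 0.83}, {'at': [0.5491, -0.1208, 0.1049], 'p': 0.58}, {'at': [0.3618, 0.1647, 0.0389], 'p': 0.56}]
the job is handed in; nothing more can be done
None
```

The torch is switched on and lying in its cradle with the lens against the end lip. I released it, and the robot was touching nothing when I handed in at about 17 s.

- **Switching on:** I gripped the smaller blue and black torch by its barrel and pushed the tail button square against the sill. The resistance fell away partway in, then met a hard stop at about 10 N. The wrist picture afterwards showed the button nearly flush with the tail.
- **Laying down:** Moves can only turn the tool about the vertical. I lowered the level torch tail-first onto the high saddle and let it pivot in the pads until the head seated. I then slid it down the slope until the lip stopped it, within about 1 mm of the expected place, and let go.
- **Last checks that agreed:** After I let go, the visible blue and orange parts lay within a few pixels of where a seated, latched torch should appear. The detectors found the torch in the cradle and the culture box still in place, to about 1 cm. Wrist force was near zero.
- **Checks that failed or were missing:**
  - **Bystanders:** A before/after comparison of the top camera was no use. Every patch changed noticeably (16–36 grey levels), which I put down to the arm's shadow and view. That the other things stayed put rests on the clear path and on the force readings I took, which showed nothing unexpected, not on that comparison.
  - **Pictures:** The viewing limit ran out just before release, so the final state was checked by numbers only.
  - **Button detector:** It reported nothing in the last picture.

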